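Set the recipe stand's sprung prop leg to its length mark and squeeze the cam lever shut

ROBOT

A 7-joint arm with a two-finger parallel gripper is mounted at the origin on a cart in front of the work surface, level with it; the furniture and walls round the work are solid. World frame = base frame: x ahead of the robot, y to its left, z up, the work surface at z = 0. Lengths are in m, angles in degrees, forces in N, time in s.
With the tool pointing down it reaches from about 0.4 to 0.9 m from the base axis. Payload 5.5 kg.
Tool frame: the origin (TCP) lies between the finger pads, 19 mm behind the fingertips; this is the grasp point; z points along the fingers, y is the line along which they close (so a half turn about z gives the same grasp; the last joint's range is limited). The gripper opens to 92 mm and grips with 3 to 60 N. Pads are 19 mm wide; open, the fingers measure 130 mm over their backs; the gripper's body (75 mm by 190 mm) begins 47 mm behind the grasp point.
Start: joints at [90.424, 28.699, -24.465, 88.831, 12.651, 65.22, -12.049], TCP at [0.164, -0.629, 0.246] pointing down, gripper open.
Joint ranges: [-164.97, 164.97], [-17.58, 116.51], [-87.97, 89.64], [11.32, 138.91], [-80.73, 260.73], [10.89, 115.49], [-147.41, 147.41]. Speed limits (degrees/s): [147.25, 147.25, 180, 180, 180, 180, 180].

INTERFACE

Orientations are given as a 3x3 rotation matrix whose columns are the frame's x, y, z axes.
In Python, from bench import monitor, viewer, ctrl gives the robot as it stands. The module is installed in compiled form; this text tells all that it offers.
- The arm moves only by the shell command python3 -m inch 'ROWS' [FORCE]. ROWS is JSON, a list of rows, each a list of 7 numbers: the closure, from 0 (fully open) to 1 (shut), then the shift along the tool's x, y, z in m, then the turn, a rotation vector about the tool's x, y, z in rad. A call has 1 to 5 rows; each row shifts and turns the commanded pose from where the row before left it, along the tool's axes as they then stand; what a row does not reach is not made up. A row lasts 1/12 s, in which the tool goes at most 41.7 mm and 7.16 degrees, less where a joint would pass 70% of its speed; a pose out of reach is approached as far as the arm can. A call is refused whole if a number of a shift passes 0.0417 or a number of a turn 0.125, either way. A call with a gripper value outside its range is refused whole. The fingers move at their own pace and stop on an object; FORCE is the grip in N (left out, the last holds). Time passes only in rows, so rows that do not move let the fingers close. It gives the time, the measured TCP pose, the force, the opening and the grip force at its end, in the units of the state.
- monitor.get_obs(): the state, without advancing time (a new reading comes with each control period).
- viewer.read_camera(name): name is "scene" or "top" or "wrist"; returns a dict with "color" (480x640x3 uint8, blue, green, red), "z_map" (480x640 float32, m along the optical axis (not along the pixel's ray), 0 where there is no reading), "mtx" (3x3 intrinsics, pixels), "pose" (4x4, takes a point from camera to world coordinates); the wrist camera has in their place "T_tool_cam" (4x4, takes a point from camera to tool coordinates, whose origin is the TCP and whose axes are the flange's). Camera axes: x right, y down, z forward; pixel columns grow to the right and rows downward; lengths in m; the calibration is good to about 2 mm. A picture is of the moment at which its call begins: read the wrist's pose just before it.
- ctrl.finish_job(): hands the job in; it is judged then, once.
The state is a dict: "time_s": time; "joints": joint angles; "qd": joint speeds; "joint_efforts": joint torques, N m; "tcp_pos": TCP position; "ee_rot": TCP orientation; "ft_force": force on the tool from outside, world axes, zero at the start; "moment": the same for the moment, N m; "gripper_width": finger opening in m; "finger_force": force on a finger pad.
Only numpy, scipy, OpenCV 4.12 (cv2) and the standard library are available. Lean on these libraries where they do the work, as an engineer would, in place of code of your own. Each camera call takes 0.05 s, during which the arm holds its last target. There are 200 camera calls.

TASK

The folded recipe stand on the worktop has a spring-loaded telescopic leg: draw the leg out by its head, with the cam lever still open, until the leg's pointer is in line with the length mark clipped on the stand's front edge, and keep it there for a moment. Then, holding the leg at the mark all the while, squeeze the cam lever fully shut against the leg head; the cam alone does not carry the spring, so finish still gripping the plate and the shut lever with the pointer at the mark. Leave the mug, the cup and the tin alone.

Things in the scene. Friction and masses are not known exactly. Their poses are not given: they have to be found in the camera images.
- stand: folded recipe stand, fixed on the worktop: flat metal chassis, its y from -160 to +150 mm, x from -55 to +45, top 12 mm high; folded wooden board at x +53 to +153, at most 24 mm high. Origin on the worktop, z up. A steel tube lies along y at x = 0, top of its black mouth collar 37 mm high, mouth at y = -36; the leg slides out of it towards +y
- leg_travel (a joint): how far the leg is drawn out, m: 0 = fully in (its start), 0.11 = end stop; grows towards the stand's +y. A spring always pulls it in (3 N at 0, 5 N at 0.1) and takes it back if let go, lever shut or not. Little friction. The leg ends in the head: a black block 30 x 30 mm, top 37 mm above the worktop, that bears the thumb plate and the cam lever
- lever_angle (a joint): angle of the cam lever, rad: 0 = open, leaning 0.5 rad outwards (to the stand's +y); 0.5 = shut: upright, parallel to the thumb plate, at its stop. Starts at 0 to 0.06, stays where it is left, takes 2 to 3 N at its top to move. Hinge axis along the stand's x, 36 mm above the worktop
- leg: the sliding leg, seen by its thumb plate: a black ribbed upright plate fixed on the leg head, 26 mm wide (x), 6 mm thick (y), top 95 mm above the worktop; a finger behind it can draw the leg out. Axes as the stand's. Origin on the leg's axis, 26 mm above the worktop, in the plane of the plate's inner (-y, tube side) face
- lever: steel paddle of the cam lever on the +y side of the plate, 24 mm wide (x), 6 mm thick, 59 mm long from its hinge (origin), z along it, outer face at y +6. From the plate's inner face to its outer face: 28 mm shut (top 95 mm high); open 56 mm at the top edge (88 mm high). Fingers behind plate and outside paddle, closing along the stand's y, squeeze it shut
- grip (a point): point midway between the thumb plate's inner face and the outer face of the shut lever (14 mm from each), 70 mm above the worktop; a good height for the TCP. Moves with the leg. Below 37 mm above the worktop there are the head block and the tube.
- lever_tip (a point): top of the outer face of the lever paddle
- pointer (a point): tip of the thin black pointer (3 mm wide) that sticks out of the leg head towards the stand's -x, 22 mm above the worktop. Moves with the leg.
- length_mark: the length mark: a small dark steel clip with an upright fin 3 mm thick, 10 mm wide and 25 mm high above the worktop, fixed at the front of the stand beside the pointer's path. Its place along the stand changes: the leg is at length when pointer and fin have the same y in the stand's frame (leg drawn out 0.055 to 0.100 m). Origin at the middle of its foot; axes as the stand's.
- mug_blue: bystander: blue mug, 82 mm wide, 94 mm high; origin under it; leave alone
- cup_white: bystander: low white cup, 95 mm wide, 62 mm high; origin under it; leave alone
- tin_small: bystander: small round tin, 75 mm wide, 58 mm high; origin under it; leave alone

How it is judged:
By the outcome, as a careful person would: the job done as asked, in the order asked, and still so for the second after the job is handed in, while the arm keeps its last pose, push and grip.
It also fails if it takes over 40 s, if anything falls off the work surface, if the arm or the gripper's body presses on something with over 40 N, if the wrist force passes 120 N, or if a joint passes its speed limit or range.

## Working session

There is one attempt and no reset: what is moved stays moved. The work goes in short steps, Python scripts to look and compute and a shell command to move; the robot and the scene stay as the last step left them, time stands still between calls to the robot, and variables do not carry over. Pictures are saved under pics/ and viewed, at most 10 in all, crops included, and the job is handed in when it is done.

```bash
mkdir -p pics; python3 - <<'E'
from bench import monitor, viewer
import cv2, numpy as np
o=monitor.get_obs()
print(o['time_s'],o['tcp_pos'],np.round(o['ee_rot'],3),o['gripper_width'],o['ft_force'])
for n in('scene','top'):
    d=viewer.read_camera(n); np.savez(f'{n}.npz',**d); cv2.imwrite(f'pics/{n}0.png',d['color'])
    print(n,np.round(d['mtx'],1).tolist(),np.round(d['pose'],3).tolist())
E
```

```text
0.0 [ 0.16426761 -0.62820061  0.2444577 ] [[ 0.967  0.253 -0.   ]
 [ 0.253 -0.967  0.002]
 [ 0.    -0.002 -1.   ]] 0.09213009932984281 [0.33199025 0.80315229 1.15787109]
scene [[438.1, 0.0, 315.5], [0.0, 438.1, 238.0], [0.0, 0.0, 1.0]] [[-0.809, -0.371, 0.456, 0.057], [-0.588, 0.496, -0.639, 0.798], [0.011, -0.785, -0.62, 0.717], [0.0, 0.0, 0.0, 1.0]]
top [[436.5, 0.0, 327.8], [0.0, 436.5, 235.8], [0.0, 0.0, 1.0]] [[0.011, -0.996, 0.087, 0.415], [-1.0, -0.01, 0.011, 0.147], [-0.01, -0.087, -0.996, 1.306], [0.0, 0.0, 0.0, 1.0]]
```

View pics/scene0.png

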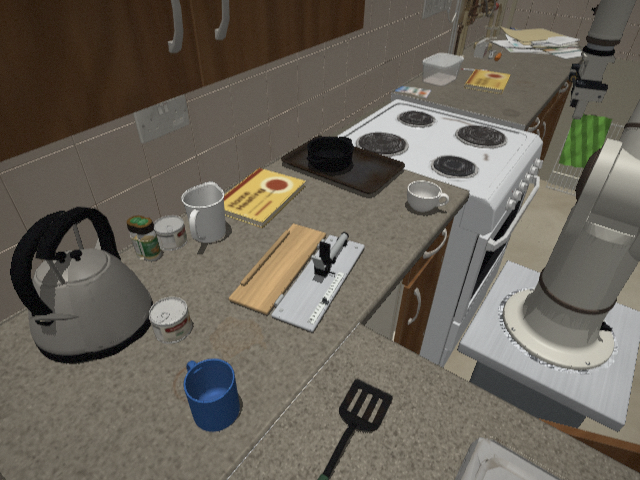

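View pics/top0.png

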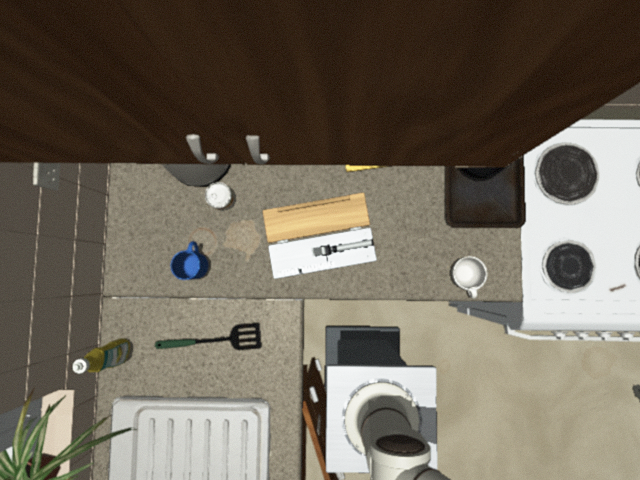

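The top view shows the stand at about (320,235). Its leg head is near (325,250), the tube runs right to (372,243), and the dark mark is at (299,270). Stand +y points image-left (world +y). The scene view agrees, with the head at (325,260).

```bash
cat > h.py <<'E'
import numpy as np, cv2
def rays(d,uv,z,T=None):
    T=d['pose'] if T is None else T
    uv=np.asarray(uv,float).reshape(-1,2); K=d['mtx']
    r=np.c_[(uv[:,0]-K[0,2])/K[0,0],(uv[:,1]-K[1,2])/K[1,1],np.ones(len(uv))]@T[:3,:3].T
    return T[:3,3]+r*((z-T[2,3])/r[:,2])[:,None]
E
python3 - <<'E'
import numpy as np, cv2
from h import rays
for n,roi in(('top',(255,180,385,290)),('scene',(220,215,375,335))):
    d=np.load(n+'.npz'); c=d['color']; hsv=cv2.cvtColor(c,cv2.COLOR_BGR2HSV)
    R=np.zeros(c.shape[:2],np.uint8); R[roi[1]:roi[3],roi[0]:roi[2]]=1
    m=((hsv[...,1]<40)&(hsv[...,2]>185)).astype(np.uint8)*R
    m=cv2.morphologyEx(m,cv2.MORPH_CLOSE,np.ones((9,9)))
    cs,_=cv2.findContours(m,0,2); k=max(cs,key=cv2.contourArea).reshape(-1,2)
    w=rays(d,k,.012)[:,:2]
    r=cv2.minAreaRect((w*1000).astype(np.float32)); print(n,'chassis',r,cv2.boxPoints(r).round().tolist())
    w_=((hsv[...,0]>8)&(hsv[...,0]<25)&(hsv[...,1]>90)&(hsv[...,2]>100)).astype(np.uint8)*R
    cs,_=cv2.findContours(w_,0,2); k=max(cs,key=cv2.contourArea).reshape(-1,2)
    r=cv2.minAreaRect((rays(d,k,.02)[:,:2]*1000).astype(np.float32)); print(n,'board',r)
a=cv2.resize(np.load('top.npz')['color'][185:285,260:380],None,fx=5,fy=5,interpolation=2)
b=cv2.resize(np.load('scene.npz')['color'][220:335,265:370],None,fx=5,fy=5,interpolation=2)
cv2.imwrite('pics/a.png',a);cv2.imwrite('pics/b.png',b)
E
```

```text
top chassis ((482.5159912109375, 178.521484375), (108.47825622558594, 308.9618225097656), 10.569884300231934) [[401.0, 320.0], [458.0, 17.0], [564.0, 37.0], [507.0, 340.0]]
top board ((583.1254272460938, 197.40664672851562), (100.68263244628906, 307.9383544921875), 10.409541130065918)
scene chassis ((479.3560485839844, 179.88026428222656), (93.73591613769531, 303.525390625), 10.590690612792969) [[405.0, 320.0], [461.0, 22.0], [553.0, 39.0], [498.0, 338.0]]
scene board ((581.183837890625, 206.4541778564453), (102.45330810546875, 309.0133972167969), 10.813261985778809)
```

View pics/a.png

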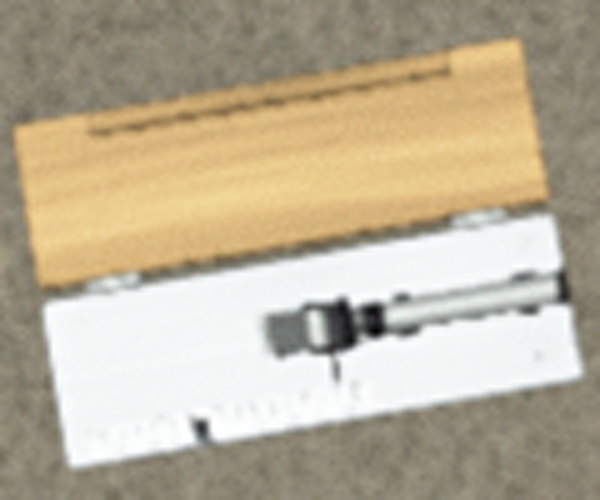

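View pics/b.png

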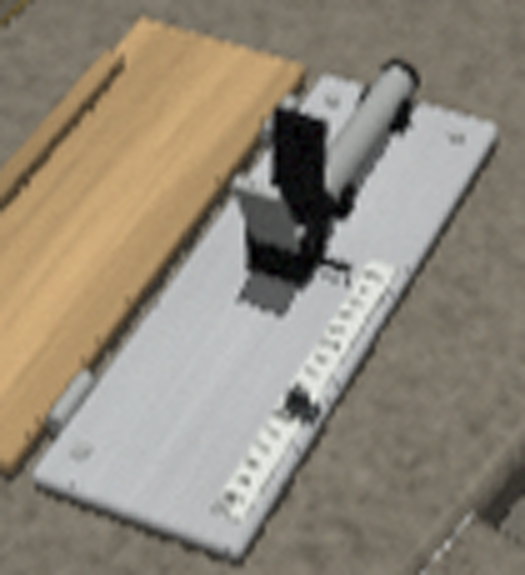

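```bash
python3 -m inch '[[0,0.034,-0.022,0,0,0,0.0716],[0,0.034,-0.022,0,0,0,0],[0,0.034,-0.022,0,0,0,0],[0,0.034,-0.022,0,0,0,0],[0,0.034,-0.022,0,0,0,0]]' 30
python3 - <<'E'
import numpy as np
from h import rays
t=np.load('top.npz'); s=np.load('scene.npz')
a=np.radians(10.6); R=np.array([[np.cos(a),-np.sin(a)],[np.sin(a),np.cos(a)]])
o=np.array([.4835,.185])
def P(n,d,cr,sc,off,z):
    w=rays(d,np.array(cr)/5+off,z)[0]; print(n,w[:2].round(4),'stand',((w[:2]-o)@R).round(4))
T=(260,185);S=(265,220)
P('ptr top',t,(337,380),0,T,.022); P('mark top',t,(201,420),0,T,.025)
P('ptr sc',s,(349,277),0,S,.022); P('mark sc',s,(299,390),0,S,.025)
P('plate top',t,(348,320),0,T,.095);P('lever top',t,(310,325),0,T,.09)
P('tube end',t,(567,288),0,T,.025)
E
```

```text
time_s: 0.52
tcp_pos: [0.3102, -0.4858, 0.2452]
ee_rot: [[0.983, 0.183, -0.0], [0.183, -0.983, 0.001], [-0.0, -0.001, -1.0]]
ft_force: [1.0, -0.1, -0.8]
gripper_width: 0.0917
finger_force: 0.0
ptr top [0.4537 0.1611] stand [-0.0337 -0.018 ]
mark top [0.4294 0.2405] stand [-0.043   0.0645]
ptr sc [0.4509 0.1672] stand [-0.0353 -0.0115]
mark sc [0.4266 0.2423] stand [-0.0454  0.0667]
plate top [0.4849 0.1545] stand [-0.0042 -0.0302]
lever top [0.4822 0.1757] stand [-0.003  -0.0089]
tube end [0.5091 0.0264] stand [-0.004  -0.1606]
```

```bash
for i in 1; do :; done
python3 -m inch '[[0,0.019,-0.036,0,0,0,0],[0,0.019,-0.036,0,0,0,0],[0,0.019,-0.036,0,0,0,0],[0,0.019,-0.036,0,0,0,0],[0,0.019,-0.036,0,0,0,0]]' | head -3
python3 -m inch '[[0,0.017,-0.037,0,0,0,0],[0,0.017,-0.037,0,0,0,0],[0,0.017,-0.037,0,0,0,0],[0,0.017,-0.037,0,0,0,0],[0,0.017,-0.037,0,0,0,0]]' | head -3
python3 -m inch '[[0,0.015,-0.037,0,0,0,0],[0,0.015,-0.037,0,0,0,0],[0,0.015,-0.037,0,0,0,0],[0,0.015,-0.037,0,0,0,0],[0,0.015,-0.037,0,0,0,0]]'
```

```text
time_s: 0.93
tcp_pos: [0.3698, -0.291, 0.2452]
ee_rot: [[0.983, 0.183, -0.001], [0.183, -0.983, 0.0], [-0.001, -0.0, -1.0]]
time_s: 1.35
tcp_pos: [0.4193, -0.0939, 0.2455]
ee_rot: [[0.983, 0.183, -0.0], [0.183, -0.983, -0.001], [-0.0, 0.001, -1.0]]
time_s: 1.77
tcp_pos: [0.4592, 0.1015, 0.2455]
ee_rot: [[0.983, 0.183, 0.0], [0.183, -0.983, -0.001], [0.0, 0.001, -1.0]]
ft_force: [0.8, -0.9, -0.6]
gripper_width: 0.0915
finger_force: 0.0
```

```bash
python3 -m inch '[[0,0.015,-0.034,0,0,0,0],[0,0.015,-0.034,0,0,0,0],[0,0,0,0,0,0,0],[0,0,0,0,0,0,0]]' | head -2
python3 - <<'E'
from bench import monitor, viewer
import cv2, numpy as np
o=monitor.get_obs(); d=viewer.read_camera('wrist')
np.savez('w1.npz',p=o['tcp_pos'],R=o['ee_rot'],**d); cv2.imwrite('pics/w1.png',d['color']); print(np.round(d['T_tool_cam'],3).tolist(),o['tcp_pos'])
E
```

```text
time_s: 2.1
tcp_pos: [0.4756, 0.1754, 0.2453]
[[0.0, -0.959, -0.283, 0.078], [1.0, 0.0, -0.0, -0.0], [0.0, -0.283, 0.959, -0.14], [0.0, 0.0, 0.0, 1.0]] [0.47560141 0.17537823 0.24527396]
```

View pics/w1.png

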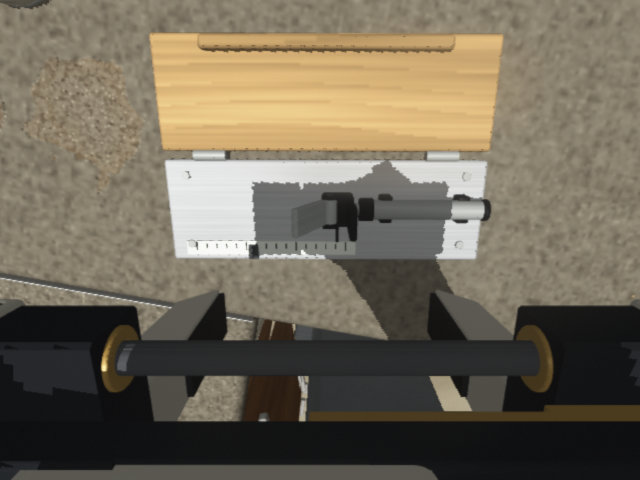

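The wrist view shows the pointer at about (337,235), the mark at (253,250), the plate at (350,213), and the open lever tip at (295,220). I'll zoom in to measure these.

```bash
python3 - <<'E'
import cv2, numpy as np
d=np.load('w1.npz'); print(d['mtx'][0])
cv2.imwrite('pics/w1c.png',cv2.resize(d['color'][185:265,235:375],None,fx=5.7,fy=5.7,interpolation=cv2.INTER_NEAREST))
E
```

```text
[382.33386766   0.         326.84780127]
```

View pics/w1c.png

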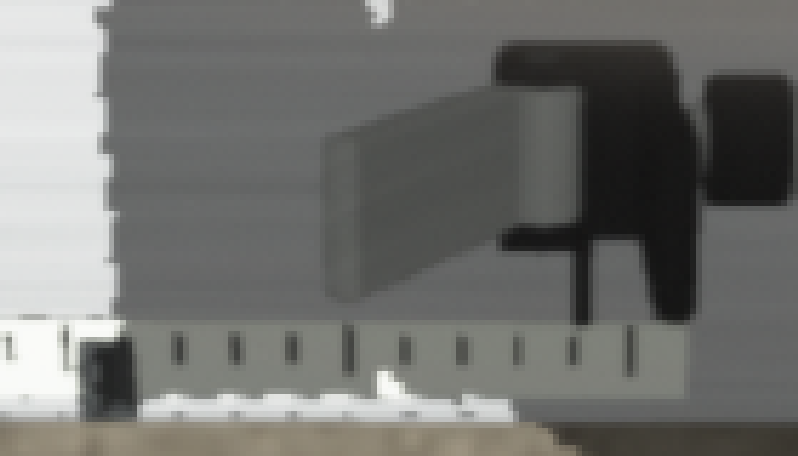

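```bash
python3 - <<'E'
import cv2, numpy as np
d=np.load('w1.npz'); c=d['color'].astype(int).sum(2)//3
print('mark cols 245-262');print(c[240:260,245:262]); print('ptr');print(c[234:244,330:346])
# mark depth
print((d['z_map'][242:259,247:260]*1000).astype(int)[::3])
from h import rays
T=np.eye(4);T[:3,:3]=d['R'];T[:3,3]=d['p'];T=T@d['T_tool_cam']
a=np.radians(10.6); R=np.array([[np.cos(a),-np.sin(a)],[np.sin(a),np.cos(a)]]);o=np.array([.4835,.185])
S=lambda uv,z:((rays(d,uv,z,T)[:,:2]-o)@R).round(4).tolist()
print('ptr tip',S((337.1,241.5),.022))
print('fin top L/R edge mid',S([(249,250),(252,250),(250.5,250)],.025),'foot R',S((258.9,250),.012))
print('chassis corners',S([(175,258),(477,259),(487,161),(166,161)],.012))
print('plate inner top',S([(356.8,235)],.095),'lever top',S((291,220),.088))
print('tcp',(d['p'][:2]-o)@R)
E
```

```text
mark cols 245-262
[[212 210 214 216 214 192 175 177 198 172 140 119 108 107 107 108 107]
 [230 219 237 244 244 243 241 241 243 242 236 186 130 121 122 122 120]
 [224 174 234 248 249 249 249 249 249 248 226 158 128 127 126 127 126]
 [205 132 230 247 247 247 247 247 247 245 200 118 116 125 127 127 128]
 [201 121 226 228 186 168 168 173 178 172 118  66  81 113 125 126 127]
 [216 140 224 200 117  91  88  80  81  76  55  42  55 104 125 127 127]
 [232 165 224 192 105  84  68  48  44  42  41  39  49 100 124 126 126]
 [235 173 225 190 102  74  55  39  36  36  40  39  46  88 118 126 126]
 [235 173 222 185  93  71  64  48  36  36  38  40  44  84 116 125 127]
 [237 178 199 164  86  74  79  58  37  35  39  40  46  83 116 126 127]
 [246 232 234 186  93  75  81  60  37  36  39  40  46  83 115 125 127]
 [248 246 245 202 109  79  78  57  37  36  39  39  43  73 111 126 127]
 [248 249 247 206 115  78  62  45  37  36  39  39  43  68 109 126 127]
 [248 248 246 214 128  86  63  44  37  36  38  40  43  68 108 124 126]
 [239 239 236 186 108  86  78  60  43  37  40  40  42  66 104 126 132]
 [229 229 226 177
[... 966 characters left out ...]
3 110 111 121 124 125 126 125 125 124 105  69]]
[[384 385 384 386 385 384 385 385 385 386 385 385 385]
 [385 384 382 384 383 383 383 383 384 383 383 387 385]
 [386 386 383 375 374 376 379 385 384 385 384 387 387]
 [388 384 385 375 377 375 380 385 384 384 384 389 387]
 [390 388 387 376 377 377 379 385 387 385 387 387 391]
 [391 390 387 385 378 379 387 387 387 386 385 387 391]]
ptr tip [[-0.0319, -0.0174]]
fin top L/R edge mid [[-0.0403, 0.0693], [-0.0403, 0.0664], [-0.0403, 0.0679]] foot R [[-0.0442, 0.062]]
chassis corners [[-0.0533, 0.1486], [-0.0524, -0.1614], [0.0457, -0.1595], [0.044, 0.1468]]
plate inner top [[-0.0065, -0.0308]] lever top [[0.0037, 0.0213]]
tcp [-0.00953374 -0.00800462]
```

```bash
python3 -m inch '[[0.22,0.0105,-0.0055,0,0,0,0],[0.22,0,0,0.036,0,0,0],[0.22,0,0,0.036,0,0,0],[0.22,0,0,0,0,0,0],[0.22,0,0,0,0,0,0]]' 30
python3 - <<'E'
from bench import monitor, viewer
import cv2, numpy as np
o=monitor.get_obs(); d=viewer.read_camera('wrist')
np.savez('w2.npz',p=o['tcp_pos'],R=o['ee_rot'],**d); cv2.imwrite('pics/w2.png',d['color'])
a=np.radians(10.6); R=np.array([[np.cos(a),-np.sin(a)],[np.sin(a),np.cos(a)]]);o_=np.array([.4835,.185])
print((o['tcp_pos'][:2]-o_)@R)
E
```

```text
time_s: 2.57
tcp_pos: [0.4842, 0.1772, 0.1723]
ee_rot: [[0.983, 0.181, -0.005], [0.181, -0.983, -0.002], [-0.005, 0.001, -1.0]]
ft_force: [0.0, 0.8, 0.6]
gripper_width: 0.0719
finger_force: 0.0
[-0.0007595  -0.00778986]
```

View pics/w2.png

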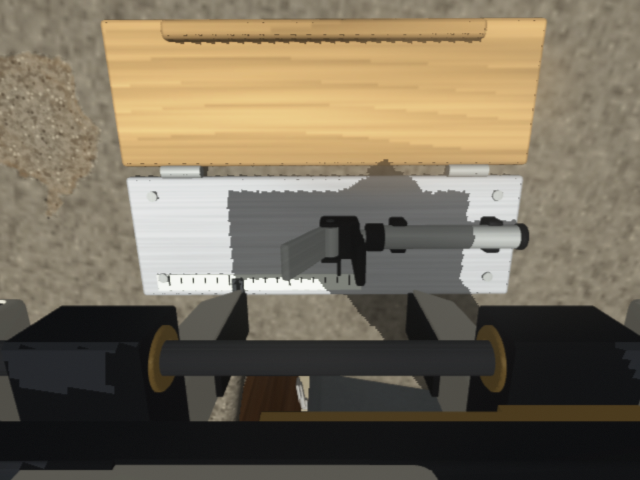

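The pointer is at (339,270), the mark at (237,285), the plate's inner edge at about (366,280), and the lever tip at (282,260). The finger edges are at about (247,300) and (407,300).

```bash
python3 - <<'E'
import numpy as np
from h import rays
d=np.load('w2.npz')
T=np.eye(4);T[:3,:3]=d['R'];T[:3,3]=d['p'];T=T@d['T_tool_cam']
a=np.radians(10.6); R=np.array([[np.cos(a),-np.sin(a)],[np.sin(a),np.cos(a)]]);o=np.array([.4835,.185])
S=lambda uv,z:((rays(d,uv,z,T)[:,:2]-o)@R).round(4).tolist()
print('plate inner top',S([(366,284)],.095),'lever top',S([(281,278),(281,246)],.088))
print('ptr',S((338.5,272),.022),'mark',S((235,285),.025))
c=d['color'].astype(int).sum(2)//3
print(c[262:274,334:344][::3]);print(c[278:290,230:246][::2]); print(c[280:286,360:370][::2])
E
```

```text
plate inner top [[-0.0103, -0.0313]] lever top [[-0.009, 0.0213], [0.0119, 0.0205]]
ptr [[-0.0294, -0.0168]] mark [[-0.0392, 0.0667]]
[[ 42  41  37  29  23  26  48  85  99 100]
 [ 99  97  82  49  26  26  49  84  97  99]
 [100  99  84  50  26  28  49  85 100 100]
 [101 100  84  49  26  26  49  86  99 101]]
[[218 221 183 162 154 115  83  78  78  76  60  51  72 108 124 127]
 [213 184  98  79  76  64  47  41  45  63  58  47  48  94 206 235]
 [211 186 107  81  64  46  39  37  44  68  80  81  72 103 224 245]
 [173 161 100  70  63  58  45  37  36  41  49  69  63 100 224 245]
 [240 211 125  78  79  73  52  37  36  42  68  77  60 102 224 244]
 [244 227 149  84  77  75  55  39  37  43  67  79  72  96 217 243]]
[[ 21  21  21  22  27  62  90  99 100  99]
 [ 21  21  21  22  28  63  90  98  99 100]
 [ 22  22  22  29  58  89 100 100 101 100]]
```

```bash
python3 -m inch '[[0.22,0,-0.003,0.034,0,0,0],[0.22,0,0,0.034,0,0,0],[0.22,0,0,0.034,0,0,0],[0.22,0,0,0,0,0,0],[0.22,0,0,0,0,0,0]]' 30
cat > st.py <<'E'
from bench import monitor
import numpy as np
o=monitor.get_obs()
a=np.radians(10.6); R=np.array([[np.cos(a),-np.sin(a)],[np.sin(a),np.cos(a)]])
s=(o['tcp_pos'][:2]-[.4835,.185])@R
print('t',o['time_s'],'stand xy',(s*1000).round(1),'z',round(o['tcp_pos'][2]*1000,1),'A,B',((s[1]+np.array([-.5,.5])*o['gripper_width'])*1000).round(1),'F stand',(o['ft_force'][:2]@R).round(1),'fz',round(o['ft_force'][2],1),'w',round(o['gripper_width']*1000,1),'ff',o['finger_force'],'toolz',np.round(o['ee_rot'][:,2],3))
E
python3 st.py
```

```text
time_s: 3.03
tcp_pos: [0.4854, 0.1822, 0.0725]
ee_rot: [[0.983, 0.183, -0.001], [0.183, -0.983, -0.0], [-0.001, 0.0, -1.0]]
ft_force: [0.3, 0.7, 0.4]
gripper_width: 0.0715
finger_force: 0.0
t 3.0333 stand xy [ 1.3 -3.1] z 72.5 A,B [-38.8  32.7] F stand [0.4 0.7] fz 0.4 w 71.5 ff 0.0 toolz [-0.001 -0.    -1.   ]
```

```bash
python3 -m inch '[[0.22,0,-0.007,0,0,0,0],[0.22,0,-0.01,0,0,0,0],[0.22,0,-0.013,0,0,0,0],[0.22,0,-0.013,0,0,0,0],[0.22,0,-0.013,0,0,0,0]]' >/dev/null; python3 st.py
python3 -m inch '[[0.22,0,-0.01,0,0,0,0],[0.22,0,-0.008,0,0,0,0],[0.22,0,-0.004,0,0,0,0],[0.22,0,0,0,0,0,0],[0.22,0,0,0,0,0,0]]' >/dev/null; python3 st.py
python3 - <<'E'
from bench import monitor, viewer
import cv2, numpy as np
o=monitor.get_obs(); d=viewer.read_camera('wrist'); np.savez('w3.npz',p=o['tcp_pos'],R=o['ee_rot'],**d)
s=viewer.read_camera('scene'); np.savez('s3.npz',**s)
t=viewer.read_camera('top')
c=np.vstack([np.hstack([cv2.resize(d['color'],(400,300)),cv2.resize(t['color'][185:285,240:373],(400,300))]),cv2.resize(s['color'][205:325,215:535],(800,300))])
cv2.imwrite('pics/c3.png',c)
E
```

```text
t 3.45 stand xy [ 3.2 52.9] z 74.1 A,B [17.1 88.8] F stand [ 1.8 -6.7] fz 1.0 w 71.7 ff 2.8022293746471405 toolz [ 0.004 -0.001 -1.   ]
t 3.8667 stand xy [ 1.9 75.3] z 72.3 A,B [ 39.6 111.1] F stand [ 1.1 -3.8] fz 2.3 w 71.4 ff 1.9760186970233917 toolz [ 0.002  0.    -1.   ]
```

View pics/c3.png

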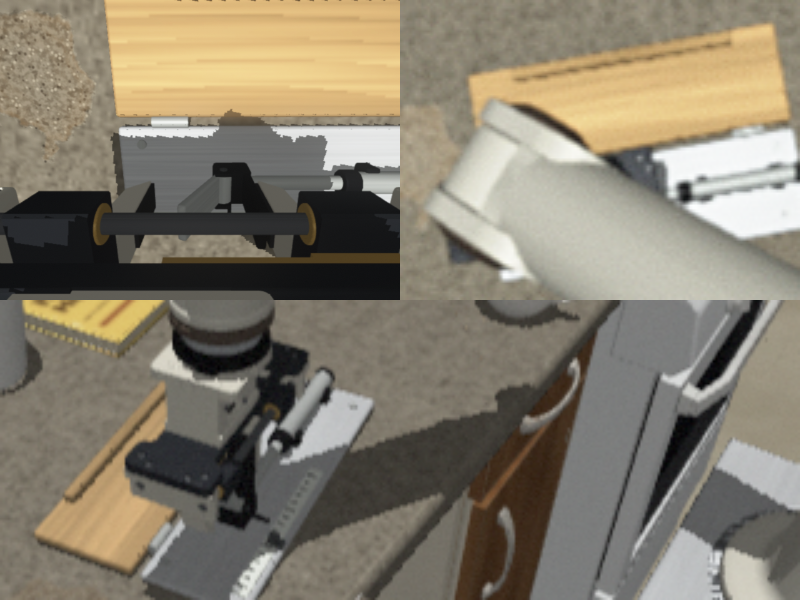

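The wrist view shows finger A behind the plate with the lever still open and clear of finger B. In the scene view the pointer is at about composite (265,517), just short of the mark at (275,540).

```bash
python3 -m inch '[[0.22,0,-0.005,0,0,0,0],[0.22,0,-0.004,0,0,0,0],[0.22,0,-0.003,0,0,0,0],[0.22,0,-0.001,0,0,0,0],[0.22,0,0,0,0,0,0]]' >/dev/null; python3 st.py
python3 -m inch '[[0.22,0,0,0,0,0,0],[0.22,0,0,0,0,0,0]]' >/dev/null; python3 st.py
python3 - <<'E'
from bench import viewer
import cv2, numpy as np
s=viewer.read_camera('scene'); np.savez('s4.npz',**s)
f=lambda c:cv2.resize(c[270:330,300:360],(400,400),interpolation=cv2.INTER_CUBIC)
w=viewer.read_camera('wrist')['color']
cv2.imwrite('pics/c4.png',np.hstack([f(np.load('s3.npz')['color']),f(s['color'])]))
E
```

```text
t 4.4333 stand xy [ 1.3 87.8] z 71.4 A,B [ 52.  123.6] F stand [ 2.1 -4.1] fz 1.7 w 71.7 ff 2.129424288868904 toolz [-0. -0. -1.]
t 4.6 stand xy [ 1.3 87.8] z 71.4 A,B [ 51.7 123.9] F stand [ 2.1 -5.2] fz 0.9 w 72.1 ff 2.2259750962257385 toolz [-0. -0. -1.]
```

View pics/c4.png

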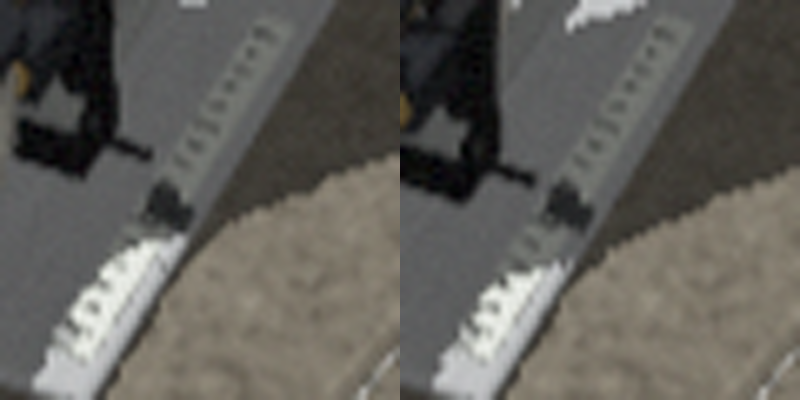

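The right-hand crop (now) shows the pointer tip at about (533,182). The mark's dark blob spans (545–592, 182–228).

```bash
python3 - <<'E'
import numpy as np
from h import rays
d=np.load('s4.npz');d3=np.load('s3.npz')
c=d['color'].astype(int).sum(2)//3
print('rows293-305 cols312-331');print(c[293:306,312:331])
a=np.radians(10.6); R=np.array([[np.cos(a),-np.sin(a)],[np.sin(a),np.cos(a)]]);o=np.array([.4835,.185])
S=lambda uv,z:((rays(d,uv,z)[:,:2]-o)@R*1000).round(1).tolist()
print('ptr line',S([(315,294.8),(317,296),(319,296.9)],.022))
print('fin top grid z25');
for v in range(296,305): print(v,[S((u,v),.025)[0] for u in (320,322,324,326,328)])
E
```

```text
rows293-305 cols312-331
[[ 16  19  34  89  92  95  91  98  95  97  95  95  96 103  92 103 112 112
  115]
 [ 17  13  30  69  71  84  95  98  95  95  94  94 103 110  93  87 101 111
  110]
 [ 15  28  26  18  28  53  70  74  83  92  95 100 108 109 114 101 103 112
  112]
 [ 45  71  74  53  22  31  18  28  67  94  95 104  88 102 112 111 113 113
  106]
 [ 75  95  93  84  75  72  52  29  68  94  89  83  60  77 101 113 111 110
  100]
 [ 97  92  98  97  95  96  85  71  87  95  73  39  48  57  73 111 112 102
   95]
 [ 93  93  94  95  95  92  92  95  93 103  62  41  39  37  47 114 109  99
   93]
 [ 95  93  97  96  91  94  92  94  98  99  47  37  34  39  43  83  82  95
   96]
 [ 94  95  97  95  94  90  93  95 104  80  36  33  37  37  40  40  49  86
   94]
 [ 92  95  96  94  94  93  94  89  88  68  74  46  43  38  37  40  47  89
   89]
 [ 94  95  96  92  91  92  97  95  92  76  71  60  70  43  45  39  67  93
   74]
 [ 97  93  94  95  91  93 103 116 112 103  86  94 103  83  69  56  89  79
   59]
 [ 98  91  94  94  96  99  99  97 111 109 111 112 110  96  87  80  90  66
   57]]
ptr line [[-20.9, 64.7], [-26.4, 66.1], [-31.5, 66.6]]
fin top grid z25
296 [[-33.5, 65.9], [-37.4, 63.9], [-41.3, 62.0], [-45.3, 60.1], [-49.2, 58.2]]
297 [[-34.7, 68.6], [-38.7, 66.7], [-42.6, 64.8], [-46.5, 62.9], [-50.4, 61.0]]
298 [[-36.0, 71.3], [-39.9, 69.4], [-43.8, 67.5], [-47.7, 65.6], [-51.6, 63.7]]
299 [[-37.3, 74.0], [-41.2, 72.1], [-45.1, 70.2], [-49.0, 68.3], [-52.9, 66.4]]
300 [[-38.5, 76.7], [-42.4, 74.8], [-46.3, 72.9], [-50.2, 71.0], [-54.1, 69.1]]
301 [[-39.8, 79.4], [-43.6, 77.5], [-47.5, 75.6], [-51.4, 73.7], [-55.3, 71.8]]
302 [[-41.0, 82.0], [-44.9, 80.2], [-48.7, 78.3], [-52.6, 76.4], [-56.5, 74.5]]
303 [[-42.2, 84.7], [-46.1, 82.8], [-49.9, 80.9], [-53.8, 79.0], [-57.7, 77.2]]
304 [[-43.5, 87.3], [-47.3, 85.5], [-51.2, 83.6], [-55.0, 81.7], [-58.9, 79.8]]
```

```bash
python3 -m inch '[[0.22,0,-0.0013,0,0,0,0],[0.22,0,0,0,0,0,0],[0.22,0,0,0,0,0,0],[0.22,0,0,0,0,0,0],[0.22,0,0,0,0,0,0]]' >/dev/null; python3 st.py
python3 -m inch '[[0.22,0,0,0,0,0,0],[0.22,0,0,0,0,0,0],[0.22,0,0,0,0,0,0],[0.22,0,0,0,0,0,0],[0.22,0,0,0,0,0,0]]' >/dev/null; python3 st.py
python3 - <<'E'
from bench import viewer
import numpy as np
from h import rays
d=viewer.read_camera('scene'); np.savez('s5.npz',**d)
c=d['color'].astype(int).sum(2)//3; print(c[294:303,312:329])
E
```

```text
t 5.1167 stand xy [ 1.2 89.1] z 71.4 A,B [ 53.3 124.9] F stand [ 2.4 -4.9] fz 0.1 w 71.6 ff 2.3025188595056534 toolz [-0. -0. -1.]
t 5.5333 stand xy [ 1.2 89.2] z 71.4 A,B [ 53.4 124.9] F stand [ 2.1 -4.6] fz 0.9 w 71.5 ff 2.298610433936119 toolz [-0. -0. -1.]
[[ 20  17  48  86  93  94  93  97  95  95  91  97 100 107  94  88 101]
 [ 14  15  21  53  70  69  84  96  95  94  95  97 111 113 110 101 104]
 [ 38  71  54  24  15  32  53  65  85  95  95 103  91  99 112 110 112]
 [ 77  97  83  71  70  56  26  21  73  96  88  80  63  80 101 110 112]
 [ 97  93  94  96  93  88  78  69  83  95  77  39  50  56  70 114 111]
 [ 98  94  94  95  95  95  95  96  94 100  64  34  37  38  44 110 108]
 [ 95  95  95  95  97  94  93  91  96  95  47  38  35  39  41  84  83]
 [ 90  94  93  95  94  93  93  93 105  83  34  36  39  36  35  39  47]
 [ 94  96  93  93  94  92  93  88  85  70  70  45  40  36  36  36  45]]
```

```bash
python3 -m inch '[[0.24,0,0.0009,0,0,0,0],[0.26,0,0.0009,0,0,0,0],[0.28,0,0.0009,0,0,0,0]]' 30 >/dev/null; python3 st.py
python3 -m inch '[[0.28,0,0,0,0,0,0]]' >/dev/null; python3 st.py
```

```text
t 5.8333 stand xy [ 1.3 86.5] z 71.4 A,B [ 53.1 119.8] F stand [ 2.  -4.9] fz -0.3 w 66.7 ff 2.1161187440156937 toolz [-0. -0. -1.]
t 5.9167 stand xy [ 1.3 86.2] z 71.4 A,B [ 53.1 119.4] F stand [ 3.5 -5.3] fz 0.8 w 66.3 ff 2.5447972118854523 toolz [-0.    -0.001 -1.   ]
```

```bash
python3 -m inch '[[0.30,0,0.0008,0,0,0,0],[0.32,0,0.0009,0,0,0,0],[0.34,0,0.0009,0,0,0,0],[0.36,0,0.0009,0,0,0,0],[0.38,0,0.0009,0,0,0,0]]' 30 >/dev/null; python3 st.py
python3 -m inch '[[0.40,0,0.0009,0,0,0,0],[0.42,0,0.0009,0,0,0,0],[0.43,0,0.0005,0,0,0,0],[0.44,0,0.0005,0,0,0,0]]' >/dev/null; python3 st.py
```

```text
t 6.3333 stand xy [ 1.2 82. ] z 71.4 A,B [ 53.2 110.9] F stand [ 1.3 -4.8] fz -0.5 w 57.8 ff 2.1212109178304672 toolz [-0. -0. -1.]
t 6.6667 stand xy [ 1.2 79.2] z 71.4 A,B [ 53.3 105.1] F stand [ 2.2 -4.9] fz -0.3 w 51.8 ff 6.620772024616599 toolz [-0. -0. -1.]
```

```bash
python3 -m inch '[[0.45,0,0.0005,0,0,0,0],[0.46,0,0.0005,0,0,0,0],[0.47,0,0.0005,0,0,0,0],[0.48,0,0.0005,0,0,0,0]]' >/dev/null; python3 st.py
python3 -m inch '[[0.49,0,0.0004,0,0,0,0],[0.50,0,0.0005,0,0,0,0],[0.51,0,0.0005,0,0,0,0],[0.52,0,0.0004,0,0,0,0]]' >/dev/null; python3 st.py
```

```text
t 7.0 stand xy [ 1.2 77.4] z 71.4 A,B [ 53.3 101.5] F stand [ 3. -4.] fz -0.6 w 48.2 ff 5.923973238095641 toolz [-0. -0. -1.]
t 7.3333 stand xy [ 1.2 75.6] z 71.4 A,B [53.3 97.9] F stand [ 2.1 -4.6] fz 0.2 w 44.5 ff 5.488270400092006 toolz [-0. -0. -1.]
```

```bash
python3 -m inch '[[0.53,0,0.0005,0,0,0,0],[0.54,0,0.0004,0,0,0,0],[0.55,0,0.0005,0,0,0,0],[0.56,0,0.0004,0,0,0,0],[0.57,0,0.0005,0,0,0,0]]' >/dev/null; python3 st.py
python3 -m inch '[[0.58,0,0.0004,0,0,0,0],[0.59,0,0.0005,0,0,0,0],[0.60,0,0.0004,0,0,0,0],[0.61,0,0.0005,0,0,0,0],[0.62,0,0.0004,0,0,0,0]]' >/dev/null; python3 st.py
```

```text
t 7.75 stand xy [ 1.2 73.3] z 71.4 A,B [53.4 93.2] F stand [ 3.4 -4.9] fz -1.7 w 39.9 ff 5.080653845798224 toolz [-0. -0. -1.]
t 8.1667 stand xy [ 1.3 71.1] z 71.4 A,B [53.4 88.7] F stand [ 2.8 -4.7] fz -1.2 w 35.3 ff 4.794544194010086 toolz [ 0. -0. -1.]
```

```bash
python3 -m inch '[[0.63,0,0.0005,0,0,0,0],[0.64,0,0.0004,0,0,0,0],[0.65,0,0.0005,0,0,0,0],[0.66,0,0.0004,0,0,0,0]]' >/dev/null; python3 st.py
```

```text
t 8.5 stand xy [ 1.2 69.3] z 71.4 A,B [53.5 85.1] F stand [ 2.7 -4.3] fz -0.9 w 31.6 ff 4.616156536594644 toolz [-0. -0. -1.]
```

```bash
python3 -m inch '[[0.67,0,0.0005,0,0,0,0],[0.68,0,0.0005,0,0,0,0],[0.69,0,0.0005,0,0,0,0],[0.70,0,0.0005,0,0,0,0]]' >/dev/null; python3 st.py
python3 -m inch '[[0.71,0,0.0001,0,0,0,0],[0.72,0,0,0,0,0,0],[0.73,0,0,0,0,0,0]]' >/dev/null; python3 st.py
```

```text
t 8.8333 stand xy [ 1.2 67.3] z 71.4 A,B [53.3 81.3] F stand [ 2.1 -4.8] fz -1.8 w 28.0 ff 7.041030898690224 toolz [-0. -0. -1.]
t 9.0833 stand xy [ 1.2 67.3] z 71.4 A,B [53.6 81. ] F stand [ 1.8 -4.4] fz -0.0 w 27.4 ff 30.014190673828125 toolz [-0.  0. -1.]
```

```bash
python3 -m inch '[[0.78,0,0,0,0,0,0],[0.78,0,0,0,0,0,0],[0.78,0,0,0,0,0,0]]' 30 >/dev/null; python3 st.py
python3 - <<'E'
from bench import viewer
import cv2, numpy as np
d=viewer.read_camera('scene'); np.savez('s6.npz',**d)
c=d['color'].astype(int).sum(2)//3; print(c[294:303,312:329])
f=lambda c,i:cv2.resize(c,(400,400),interpolation=i)
w=viewer.read_camera('wrist')['color']
cv2.imwrite('pics/c6.png',np.hstack([f(d['color'][270:320,285:335],2),f(w[230:400,240:410],2)]))
E
```

```text
t 9.3333 stand xy [ 1.2 67.3] z 71.4 A,B [53.5 81.1] F stand [ 2.6 -4.9] fz -0.6 w 27.6 ff 30.014272034168243 toolz [-0.  0. -1.]
[[ 14  12  46  85  93  95  93  97  96  94  95  96 100 107  91  89 101]
 [ 12  13  30  54  64  72  86  93  95  94  95  96 107 112 114 100 101]
 [ 42  68  57  22   3  24  55  69  84  91  95 105  89 100 109 113 112]
 [ 81  94  87  72  69  51  21  13  74  93  87  80  59  80 100 111 114]
 [ 95  95  95  97  97  86  73  68  87  97  76  42  45  54  70 111 111]
 [ 97  97  95  95  98  93  94  91  93 100  66  38  36  37  47 111 108]
 [ 95  96  96  94  93  94  90  93  96  98  41  39  38  32  40  82  82]
 [ 93  93  94  94  96  93  91  94 100  81  36  36  34  38  41  61  50]
 [ 92  96  95  96  93  93  96  87  87  68  70  47  43  40  39  74  44]]
```

View pics/c6.png

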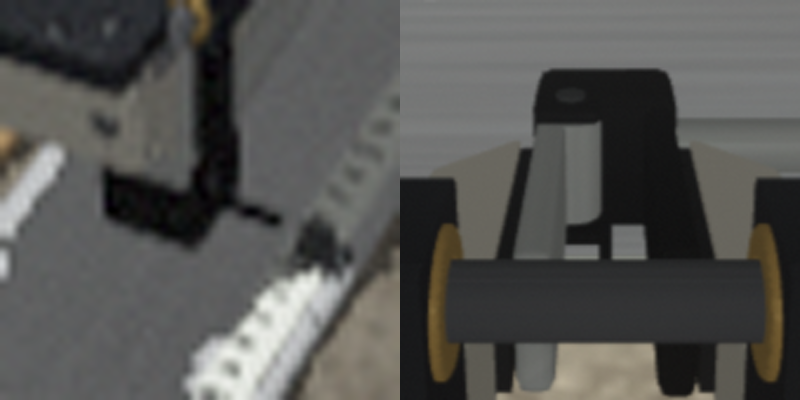

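The lever is shut: it stands parallel to the plate and the opening is about 28 mm. The pointer sits at the same pixels as during the hold at the mark.

```bash
python3 -c "
from bench import ctrl
print(ctrl.finish_job())"
```

```text
the job is handed in; nothing more can be done
None
```

I drew the leg out about 85 mm to the mark and held it there, then squeezed the lever shut; I handed in at about 9.4 s, still gripping plate and lever at 30 N, with the pointer within about 1 mm of the mark by the cameras; the mug, cup and tin were not touched.

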